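# Draw the drooping bolt and hold the drying-pen gate ajar

## Robot

A 7-joint arm with a two-finger parallel gripper is mounted at the origin on the work surface. World frame = base frame: x ahead of the robot, y to its left, z up, the work surface at z = 0. Lengths are in m, angles in rad, forces in N, time in s.
With the tool pointing down it reaches from about 0.4 to 0.875 m from the base axis. Payload 19.3 kg.
Tool frame: the origin (TCP) lies on the centre line of the jaws, within the pads' length; the fingertips stand 14 mm ahead of it and the grasp point (between the pads) lies 5 mm behind it; x points along the fingers, y is the direction in which the jaws open and shut, and the axes are right-handed (so a half turn about x gives the same grasp; the last joint's range is limited). The gripper opens to 85 mm and grips with 20 to 120 N. Pads are 22 mm wide; open, the fingers measure 114 mm over their backs; the gripper's body (76 mm by 85 mm) begins 54 mm behind the grasp point. The pads swing forward as they close: fully open they stand 13 mm farther back than shut.
Start: joints at [-1.174, 0.521, -0.036, 1.599, 0.021, 1.021, -0.113], TCP at [0.281, 0.558, 0.214] pointing down, gripper open.
Joint ranges: [-2.91, 2.91], [-0.3, 2.13], [-1.5, 1.42], [0.17, 2.43], [-1.26, 4.41], [0.16, 1.93], [-2.52, 2.52]. Speed limits (rad/s): [1.89, 1.89, 2.39, 2.39, 3.01, 3.01, 3.01].

## Interface

Orientations are given as [roll, pitch, yaw] about the fixed x, y, z axes, in that order (R = Rz(yaw) Ry(pitch) Rx(roll)).
In Python, from workcell import monitor, optics, bot gives the robot as it stands.
- The arm moves only by the tool arm_command, never from a script. Its arguments are lists of equal length, an entry for each row: "delta_pos": the shift along the tool's x, y, z as a fraction of full scale, a list of three; "rotation": the turn, a rotation vector about the tool's x, y, z as a fraction of full scale, a list of three. In form: {"delta_pos": [[dx, dy, dz], ...], "rotation": [[wx, wy, wz], ...]}. A call has 1 to 10 rows; each row shifts and turns the pose as measured when the row begins, along the tool's axes as they then stand; what a row does not reach is not made up. Full scale, the value 1, is 30 mm for a shift and 6 degrees for a turn. A row lasts 1/10 s, in which the tool goes at most 50 mm and 8.59 degrees, less where a joint would pass 70% of its speed; a pose out of reach is approached as far as the arm can. A call with a number of a shift or a turn outside -1 to 1 is refused whole. A call with a gripper value outside its range is refused whole. "gripper" is the closure, from -1 (fully open) to 1 (shut), so that 0 is half open, set as the call begins (left out, the last holds). The fingers move at their own pace and stop on an object; "grip_force" is the grip in N (left out, the last holds). Time passes only in rows, so rows that do not move let the fingers close. It gives the time, the measured TCP pose, the force and the opening at its end, in the units of the state.
- monitor.observe(): the state, without advancing time (a new reading comes with each control period).
- optics.grab_frame(name): name is "scene" or "top"; returns the picture (384x512x3 uint8, red, green, blue); there is no depth.
- optics.camera_params(name): a dict with "fx", "fy", "cx", "cy" (pixels), "origin" and "rotation" of the camera in the world. Camera axes: x right, y down, z forward; pixel columns grow to the right and rows downward; lengths in m; the calibration is good to about 2 mm. A picture is of the moment at which its call begins. camera_params takes no time and is no camera call.
- bot.job_done(): hands the job in, once; it reports no verdict.
The state is a dict: "clock": time; "qpos": joint angles; "qd": joint speeds; "joint_efforts": joint torques, N m; "position": TCP position; "tool_rot": TCP orientation; "force": force on the tool from outside, world axes, zero at the start; "moment": the same for the moment, N m; "grip_width": finger opening in m.
Only numpy, scipy, OpenCV 4.12 (cv2) and the standard library are available. Lean on these libraries where they do the work, as an engineer would, in place of code of your own. Each camera call takes 0.05 s, during which the arm holds its last target. There are 200 camera calls.

## Task

The little wooden gate of the drying pen is shut by a drooping bolt. Press the yellow plunger right down to its stop to unlock the bolt, then lift the bolt by its red handle so that its toe clears the keeper's bent-up lip and, still lifting, pull it fully back towards the gate's hinges. Swing the gate towards you until it stands ajar by roughly 10 cm at its free edge, and finish still holding it there by the red handle against its closing spring; leave the jars and the mug where they stand.

Things in the scene. Friction and masses are not known exactly. Their poses are not given: they have to be found in the camera images.
- pen: Fixed brown wooden drying pen, 400 mm wide (its y), 260 mm deep (its x), posts 160 mm high, three clay pots inside. Origin on the table, in the middle plane of the shut gate, 150 mm from the hinge line. -x: the side to which the gate opens (towards the robot); +y along the gate from the hinge post to the keeper post; z up.
- keeper_lip (a point): Middle of the top of the bent-up lip, 5 mm thick, that closes the gate-side end of the brass keeper (a channel 32 mm long on the robot side of the pen's +y post, open on top); z 105 mm. The bolt's toe hangs 11 mm below this, behind the lip.
- gate (a joint): Angle of the slatted light-wood gate (293 mm wide, 18 mm thick, top edge at z 150 mm), rad; 0 shut, grows as its free (+y) edge swings towards pen -x (anticlockwise seen from above), at most 1.1. A spring closes it: 0.4 N m when shut, plus 0.8 N m per rad. A 10 cm gap at the free edge is about 0.35 rad.
- gate_hinge (a point): Point on the gate's vertical hinge line, at z 150 mm: 150 mm from the pen's origin in pen -y.
- gate_free_edge (a point): Point on the top corner of the gate's free edge, 293 mm from the hinge line, z 150 mm.
- handle: Upright red grip on a steel stalk, standing on the bolt: a block 14 mm (x, across the gate) by 30 mm (y, along it) by 48 mm (z), about z 158 to 206 mm, 20 mm on the robot side of the gate's middle plane; only the thin stalk below it above z 152 mm. Origin: foot of the stalk, on the bolt's axis. Axes as the pen's while the gate is shut (leaning 0.06 rad with the bolt); turns with the gate.
- handle_grip (a point): Point to grip, in the red block, 20 mm below its top, 62 mm above the handle's origin; about z 186 mm at the start. It is 220 mm from the hinge point measured along the gate when the bolt is shot (pen y about 74 mm), less by as much as the bolt is drawn.
- bolt (a joint): How far the bolt is drawn, m: 0 shot, grows along the gate towards the hinges (pen -y when shut), 0.048 fully back; starts at 0 to 0.004. Rubs with 2 N, stays where left. With the plunger up it is blocked at 5 mm; if not lifted, its toe is caught by the keeper's lip at 7 mm. The gate can swing from about 0.028 on.
- bolt_lift (a joint): How far the steel bolt is raised from its drooping rest, rad, 0 to 0.13; it pivots on its tail, 100 mm from the handle: 0.1 rad raises the handle 10 mm. The toe clears the lip above about 0.06 (handle 6 mm up, aim for 10); stop at 13 mm up. Falls back by its weight (about 3 N at the handle).
- plunger (a joint): How far the plunger is pressed down, m: 0 up, 0.016 at its stop. Pressing takes 3 N at first and 4.6 N at the stop; friction holds it down when it is let go. Pressed right down it lowers a steel foot out of the way of the bolt's tail.
- plunger_top (a point): Centre of the top of the plunger's yellow round head (32 mm diameter, 10 mm thick), z 192 mm when up. It stands on the robot side of the gate, 47 mm from the gate's middle plane and 106 mm from the hinge along the gate.
- jar_white: Loose glaze jar with brownish-pink body and white cap, 64 mm diameter, 75 mm high; origin at the centre of its underside. Bystander.
- jar_blue: Loose blue glaze jar, 60 mm diameter, 68 mm high; origin at the centre of its underside. Bystander.
- mug: Loose white mug, 80 mm diameter, 88 mm high; origin at the centre of its underside. Bystander.

How it is judged:
On the way, in this order (a step that is already met when the one before it is completed fails the run):
1. the plunger is pressed to its stop (14 mm or more), the bolt still shot (value of joint plunger above 0.014 m and value of joint bolt below 0.012 m), for 0.1 s.
2. the bolt is lifted by its handle, 0.05 rad or more, to pass the lip (value of joint bolt_lift above 0.05 rad and value of joint bolt below 0.022 m and contact force between the fingers and handle above 0.5 N), for 0.05 s.
3. the bolt is drawn back, 38 mm or more (value of joint bolt above 0.038 m), for 0.1 s.
At the end, for the whole second after the job is handed in: The gate stands still (under 0.1 rad/s) between 0.22 and 0.55 rad open (about 6 to 15 cm at its free edge), the bolt is drawn 34 mm or more, and the fingers bear on the red handle with more than 1 N, holding the gate against its spring (value of joint gate between 0.22 and 0.55 rad and velocity of joint gate between -0.1 and 0.1 rad/s and value of joint bolt above 0.034 m and contact force between the fingers and handle above 1 N and contact force between each of jar_white, jar_blue, mug and handle below 0.1 N); the arm keeps its last pose, push and grip.
It fails at once if the gate is forced open while the bolt is still in the keeper (value of joint gate above 0.06 rad and value of joint bolt below 0.02 m).
It fails at once if a jar or the mug is moved by more than 30 mm or tipped (distance of any of jar_white, jar_blue, mug from where it was at the start of the episode above 0.03 m or angle between any of jar_white, jar_blue, mug's own z axis and vertical above 0.35 rad).
It also fails if it takes over 42 s, if anything falls off the work surface, if the arm or the gripper's body presses on something with over 40 N, if the wrist force passes 120 N, or if a joint passes its speed limit or range.

## Working session

There is one attempt and no reset: what is moved stays moved. The work goes in short steps, Python scripts to look and compute and a tool call to move; the robot and the scene stay as the last step left them, time stands still between calls to the robot, and variables do not carry over. Pictures are saved under pics/ and viewed, about 8 in all and at most 12, crops included, and the job is handed in when it is done.

Besides the shell and the picture viewer there is one more tool, called after "Request:" by a JSON object that holds its "fn" and its "kwargs", one argument or row to a line. arm_command: Moves the arm, as the interface text tells. Its arguments: {"type":"object","properties":{"delta_pos":{"type":"array","items":{"type":"array","items":{"type":"number"}}},"rotation":{"type":"array","items":{"type":"array","items":{"type":"number"}}},"gripper":{"type":"number"},"grip_force":{"type":"number"}},"required":["delta_pos","rotation"]}

```bash
mkdir -p pics; python3 - <<'E'
from workcell import monitor, optics
import cv2
for n in("scene","top"):
    cv2.imwrite(f"pics/{n}0.png",cv2.cvtColor(optics.grab_frame(n),cv2.COLOR_RGB2BGR)); print(optics.camera_params(n))
print(monitor.observe())
E
```

```text
{'fx': 490.3840588392647, 'fy': 490.3840588392647, 'cx': 256.458085213507, 'cy': 189.91617785572154, 'origin': array([ 1.20340336, -0.88388469,  0.88630492]), 'rotation': array([-2.15425347,  0.0158122 ,  0.59909806])}
{'fx': 441.7180191270447, 'fy': 441.7180191270447, 'cx': 256.37764937054715, 'cy': 193.53954883971653, 'origin': array([0.45456846, 0.03375396, 1.47377952]), 'rotation': array([-3.06105415,  0.011463  , -1.57886848])}
{'clock': 0.1, 'qpos': array([-1.174189  ,  0.52196092, -0.03631629,  1.59993398,  0.02118317,
        1.02109038, -0.11280523]), 'qd': array([ 0.00021052, -0.00216546, -0.00067537, -0.00221692,  0.00192975,
       -0.00066048,  0.00165571]), 'joint_efforts': array([ 3.89812456e-03, -9.28488779e+01,  1.98395781e+00, -3.70541489e+01,
        1.80675258e-02,  5.28004370e-03, -1.79128477e-05]), 'position': array([0.28116607, 0.55783823, 0.21388545]), 'tool_rot': array([-1.51029519,  1.56978799, -1.97713749]), 'force': array([-0.54342218,  0.71692917, -0.95524507]), 'moment': array([ 0.08173568, -0.02718948, -0.03528107]), 'grip_width': 0.08548532471593466}
```

View pics/scene0.png

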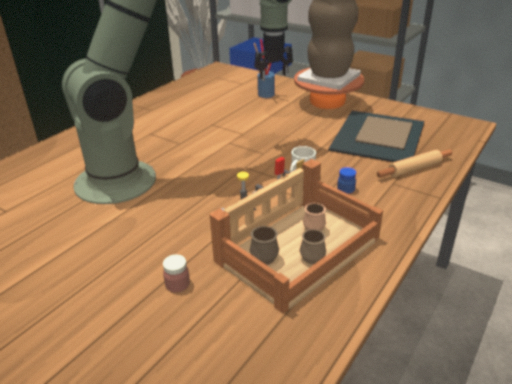

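View pics/top0.png

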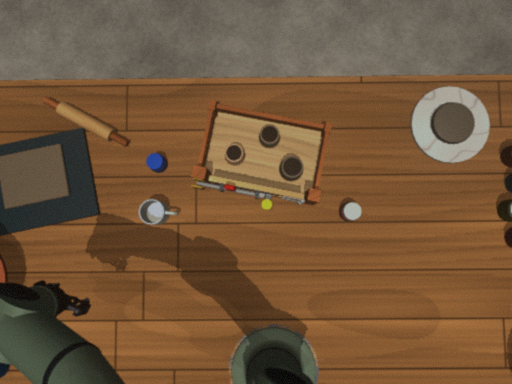

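The scene view shows the yellow plunger at (243,177), the red handle at (280,165) and the mug at (302,157). In the top view the plunger is at (267,204), the handle at (231,188), the mug at (152,211), the white jar at (351,211) and the blue jar at (156,161).

```bash
cat > h.py <<'E'
import numpy as np, cv2
from scipy.spatial.transform import Rotation as R
from workcell import monitor, optics, bot
def cam(n):
    p=optics.camera_params(n); return p,R.from_euler('xyz',p['rotation']).as_matrix()
def ray(n,u,v):
    p,M=cam(n); return p['origin'],M@np.array([(u-p['cx'])/p['fx'],(v-p['cy'])/p['fy'],1])
def atz(n,u,v,z):
    o,d=ray(n,u,v); return o+d*(z-o[2])/d[2]
def proj(n,X):
    p,M=cam(n); c=M.T@(np.array(X)-p['origin']); return np.array([p['cx']+p['fx']*c[0]/c[2],p['cy']+p['fy']*c[1]/c[2]])
def tri(a,b):
    (o1,d1),(o2,d2)=ray('scene',*a),ray('top',*b)
    s=np.linalg.lstsq(np.c_[d1,-d2],o2-o1,rcond=None)[0]
    return (o1+d1*s[0]+o2+d2*s[1])/2,np.linalg.norm(o1+d1*s[0]-o2-d2*s[1])
def blob(img,col,box):
    x0,y0,x1,y1=box; c=cv2.cvtColor(img[y0:y1,x0:x1],cv2.COLOR_RGB2HSV).astype(int); h,s,v=c[...,0],c[...,1],c[...,2]
    m=(s>170)&(v>90)&(((h<4)|(h>174)) if col=='red' else ((h>24)&(h<36)))
    ys,xs=np.nonzero(m); return np.array([xs.mean()+x0,ys.mean()+y0]),len(xs),(xs.min()+x0,xs.max()+x0,ys.min()+y0,ys.max()+y0)
def tool():
    s=monitor.observe(); return s,R.from_euler('xyz',s['tool_rot']).as_matrix()
E
python3 - <<'E'
from h import *
t=cv2.imread('pics/top0.png')[:,:,::-1].copy(); s=cv2.imread('pics/scene0.png')[:,:,::-1].copy()
for c,bt,bs in(('yellow',(255,194,280,214),(230,168,255,186)),('red',(218,178,245,198),(268,150,292,180))):
    a=blob(s,c,bs);b=blob(t,c,bt); print(c,a,b,tri(a[0],b[0]), atz('top',*b[0],.192 if c=='yellow' else .2))
w=cv2.resize(t[95:225,180:335],None,fx=5,fy=5,interpolation=cv2.INTER_CUBIC)
cv2.imwrite('pics/c1.png',w[:,:,::-1])
print(tool()[1])
for n,u,v,z in(('mug',152,211,.088),('white',351,211,.075),('blue',156,161,.068)): print(n,atz('top',u,v,z))
E
```

```text
h.py:19: RuntimeWarning: Mean of empty slice.
  ys,xs=np.nonzero(m); return np.array([xs.mean()+x0,ys.mean()+y0]),len(xs),(xs.min()+x0,xs.max()+x0,ys.min()+y0,ys.max()+y0)
  ret = ret.dtype.type(ret / rcount)
Traceback (most recent call last):
  File "h.py", line 19, in blob
    ys,xs=np.nonzero(m); return np.array([xs.mean()+x0,ys.mean()+y0]),len(xs),(xs.min()+x0,xs.max()+x0,ys.min()+y0,ys.max()+y0)
                                                                               ~~~~~~^^
ValueError: zero-size array to reduction operation minimum which has no identity
```

```bash
sed -i 's/(s>170)&(v>90)/(s>150)\&(v>70)/; s/h>24)&(h<36/h>22)\&(h<38/; s/(h<4)|(h>174)/(h<6)|(h>172)/' h.py
python3 - <<'E'
from h import *
t=cv2.imread('pics/top0.png')[:,:,::-1].copy(); s=cv2.imread('pics/scene0.png')[:,:,::-1].copy()
w=cv2.resize(t[95:225,180:335],None,fx=5,fy=5,interpolation=cv2.INTER_CUBIC)
cv2.imwrite('pics/c1.png',w[:,:,::-1])
print(tool()[1])
for n,u,v,z in(('mug',152,211,.088),('white',351,211,.075),('blue',156,161,.068)): print(n,atz('top',u,v,z))
hv=lambda i,u,v:cv2.cvtColor(i,cv2.COLOR_RGB2HSV)[v,u]
print(hv(t,267,204),hv(t,231,188),hv(s,243,176),hv(s,280,166))
for c,bt,bs in(('yellow',(255,194,280,214),(230,168,255,186)),('red',(218,178,245,198),(268,150,292,180))):
    a=blob(s,c,bs);b=blob(t,c,bt); print(c,a,b,tri(a[0],b[0]), atz('top',*b[0],.192 if c=='yellow' else .2))
E
```

```text
[[-3.98544370e-04  4.50068533e-01  8.92993929e-01]
 [-9.26226822e-04  8.92993450e-01 -4.50068706e-01]
 [-9.99999492e-01 -1.00648728e-03  6.09680355e-05]]
mug [0.51439533 0.37757961 0.088     ]
white [ 0.50957083 -0.24962659  0.075     ]
blue [0.67621192 0.37139381 0.068     ]
[ 32 193 181] [  2 208 173] [ 27 159 246] [  3 191 139]
yellow (array([242.3880597 , 174.94029851]), 67, (np.int64(237), np.int64(247), np.int64(172), np.int64(178))) (array([266.35, 203.97]), 100, (np.int64(261), np.int64(272), np.int64(199), np.int64(209))) (array([0.52756878, 0.01893081, 0.19166183]), np.float64(0.00015944159889368274)) [0.52748672 0.01888557 0.192     ]
red (array([279.24427481, 165.4351145 ]), 131, (np.int64(275), np.int64(283), np.int64(157), np.int64(174))) (array([229.14285714, 187.32653061]), 49, (np.int64(224), np.int64(234), np.int64(185), np.int64(190))) (array([0.57752291, 0.12728367, 0.18364363]), np.float64(0.0007785776058642291)) [0.57627781 0.12632468 0.2       ]
```

View pics/c1.png

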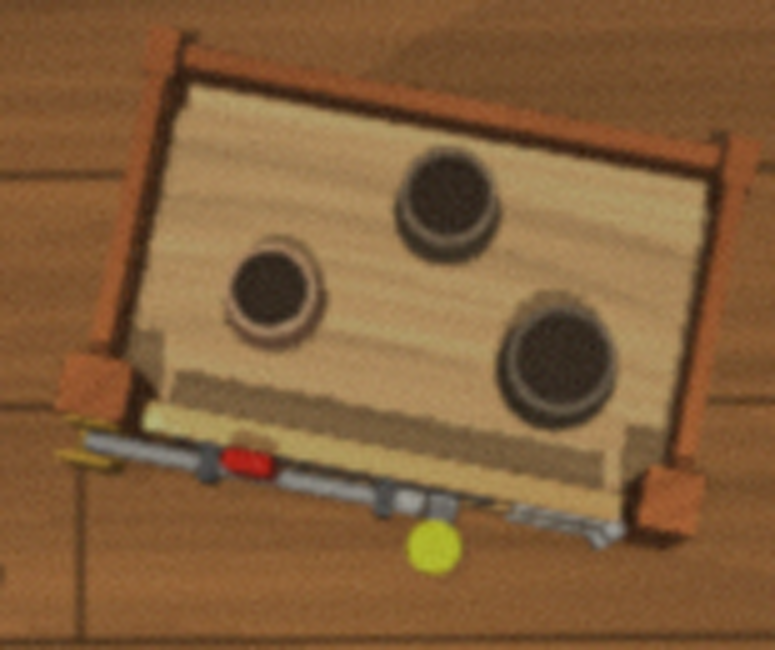

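The crop shows the plunger head at crop (435,547), the handle at (248,462) and the gate line running from post to post, which gives a pen yaw of about -0.20. I'll write a small planner that prints rows.

```bash
cat >> h.py <<'E'
def plan(target,yaw,n):
    # tool x down; tool y at world angle yaw
    s,M=tool(); p=s['position'].copy(); y=np.array([np.cos(yaw),np.sin(yaw),0]); x=np.array([0,0,-1.])
    T=np.c_[x,y,np.cross(x,y)]; d=(np.array(target)-p)/n; w=R.from_matrix(M.T@T).as_rotvec()/n
    D=[];W=[]
    for i in range(n):
        D.append([round(float(v),2) for v in M.T@d/.03]); W.append([round(float(v),2) for v in np.degrees(w)/6]); M=M@R.from_rotvec(w).as_matrix()
    print('D',D,'\nW',W[0],'pos',p.round(4),'F',s['force'].round(1),'t',round(s['clock'],2),'grip',round(s['grip_width'],4))
E
python3 - <<'E'
from h import *
plan([.5275,.0189,.27],-.2,20)
E
```

```text
D [[-0.09, -0.62, 0.77], [-0.09, -0.57, 0.81], [-0.09, -0.51, 0.84], [-0.09, -0.46, 0.88], [-0.09, -0.4, 0.9], [-0.09, -0.34, 0.93], [-0.09, -0.28, 0.95], [-0.09, -0.21, 0.96], [-0.09, -0.15, 0.98], [-0.09, -0.09, 0.98], [-0.09, -0.02, 0.99], [-0.09, 0.04, 0.99], [-0.09, 0.11, 0.98], [-0.09, 0.17, 0.97], [-0.09, 0.23, 0.96], [-0.09, 0.29, 0.94], [-0.09, 0.36, 0.92], [-0.09, 0.41, 0.9], [-0.09, 0.47, 0.87], [-0.09, 0.53, 0.83]] 
W [0.62, 0.0, 0.0] pos [0.2812 0.5578 0.2139] F [-0.5  0.7 -1. ] t 0.1 grip 0.0855
```

Request:
{"fn": "arm_command", "kwargs": {
  "delta_pos": [
    [-0.5,-0.62,0.77],
    [-0.4,-0.57,0.81],
    [-0.3,-0.51,0.84],
    [-0.3,-0.46,0.88],
    [-0.2,-0.4,0.9],
    [-0.1,-0.34,0.93],
    [0,-0.28,0.95],
    [0,-0.21,0.96],
    [0,-0.15,0.98],
    [0,-0.09,0.98]
  ],
  "rotation": [
    [0.62,0,0],
    [0.62,0,0],
    [0.62,0,0],
    [0.62,0,0],
    [0.62,0,0],
    [0.62,0,0],
    [0.62,0,0],
    [0.62,0,0],
    [0.62,0,0],
    [0.62,0,0]
  ],
  "gripper": 1,
  "grip_force": 60
}}

```text
clock: 1.1
position: [0.4034, 0.2768, 0.2668]
tool_rot: [-1.251, 1.564, -2.39]
force: [-0.0, 0.2, -0.0]
grip_width: 0.0
```

```bash
python3 -c "
from h import *
plan([.5275,.0189,.25],-.2,10)
plan([.5275,.0189,.25],-.2,14)"
```

```text
D [[0.06, 0.02, 0.95], [0.06, 0.08, 0.95], [0.06, 0.14, 0.94], [0.06, 0.2, 0.93], [0.06, 0.25, 0.92], [0.06, 0.31, 0.9], [0.06, 0.37, 0.88], [0.06, 0.42, 0.86], [0.06, 0.48, 0.83], [0.06, 0.53, 0.8]] 
W [0.6, 0.0, 0.01] pos [0.4034 0.2768 0.2668] F [-0.   0.2 -0. ] t 1.1 grip 0.0
D [[0.04, 0.01, 0.68], [0.04, 0.04, 0.68], [0.04, 0.07, 0.68], [0.04, 0.1, 0.67], [0.04, 0.13, 0.67], [0.04, 0.16, 0.66], [0.04, 0.19, 0.65], [0.04, 0.22, 0.64], [0.04, 0.25, 0.63], [0.04, 0.28, 0.62], [0.04, 0.31, 0.61], [0.04, 0.33, 0.59], [0.04, 0.36, 0.58], [0.04, 0.39, 0.56]] 
W [0.43, 0.0, 0.0] pos [0.4034 0.2768 0.2668] F [-0.   0.2 -0. ] t 1.1 grip 0.0
```

Request:
{"fn": "arm_command", "kwargs": {
  "delta_pos": [
    [0.06,0.02,0.95],
    [0.06,0.08,0.95],
    [0.06,0.14,0.94],
    [0.06,0.2,0.93],
    [0.06,0.25,0.92],
    [0.06,0.31,0.9],
    [0.06,0.37,0.88],
    [0.06,0.42,0.86],
    [0.06,0.48,0.83],
    [0.06,0.53,0.8]
  ],
  "rotation": [
    [0.6,0,0],
    [0.6,0,0],
    [0.6,0,0],
    [0.6,0,0],
    [0.6,0,0],
    [0.6,0,0],
    [0.6,0,0],
    [0.6,0,0],
    [0.6,0,0],
    [0.6,0,0]
  ]
}}

```text
clock: 2.1
position: [0.5256, -0.0004, 0.2472]
tool_rot: [-0.711, 1.562, -2.518]
force: [0.2, -0.5, -0.0]
grip_width: -0.0
```

```bash
python3 -c "
from h import *
plan([.5275,.0189,.215],-.2,3)"
```

```text
D [[0.36, -0.03, -0.22], [0.36, -0.02, -0.22], [0.36, -0.02, -0.21]] 
W [-0.11, 0.02, 0.02] pos [ 5.256e-01 -4.000e-04  2.472e-01] F [ 0.2 -0.5 -0. ] t 2.1 grip -0.0
```

Request:
{"fn": "arm_command", "kwargs": {
  "delta_pos": [
    [0.1,-0.03,-0.22],
    [0.3,-0.02,-0.22],
    [0.3,-0.02,-0.2],
    [0,0,0]
  ],
  "rotation": [
    [-0.11,0.02,0.02],
    [-0.11,0.02,0.02],
    [-0.11,0.02,0.02],
    [0,0,0]
  ]
}}

```text
clock: 2.5
position: [0.5275, 0.0153, 0.2234]
tool_rot: [-0.181, 1.569, -1.959]
force: [0.2, 0.3, 0.3]
grip_width: -0.0001
```

```bash
python3 -c "
from h import *
plan([.5275,.0189,.192],-.2,4)"
```

```text
D [[0.26, -0.01, -0.03], [0.26, -0.01, -0.03], [0.26, -0.01, -0.03], [0.26, -0.01, -0.03]] 
W [-0.02, 0.0, 0.0] pos [0.5275 0.0153 0.2234] F [0.2 0.3 0.3] t 2.5 grip -0.0001
```

Request:
{"fn": "arm_command", "kwargs": {
  "delta_pos": [
    [0.3,-0.02,-0.06],
    [0.3,0,-0.06],
    [0.25,0,0],
    [0.25,0,0],
    [0.1,0,0]
  ],
  "rotation": [
    [0,0,0],
    [0,0,0],
    [0,0,0],
    [0,0,0],
    [0,0,0]
  ]
}}

```text
clock: 3.0
position: [0.527, 0.0207, 0.1842]
tool_rot: [-0.474, 1.569, -2.249]
force: [-0.8, 0.3, 0.3]
grip_width: -0.0001
```

Request:
{"fn": "arm_command", "kwargs": {
  "delta_pos": [
    [0.1,0,0],
    [0.1,0,0]
  ],
  "rotation": [
    [0,0,0],
    [0,0,0]
  ]
}}

```text
clock: 3.2
position: [0.5271, 0.0204, 0.1776]
tool_rot: [-0.456, 1.569, -2.232]
force: [0.2, -0.0, -0.6]
grip_width: 0.0
```

```bash
python3 - <<'E'
from h import *
s=optics.grab_frame('scene'); t=optics.grab_frame('top')
a=cv2.resize(s[90:240,180:350],None,fx=3,fy=3,interpolation=cv2.INTER_CUBIC)
b=cv2.resize(t[140:260,190:310],None,fx=2,fy=2)
c=np.zeros((450,510+240,3),np.uint8); c[:,:510]=a; c[:240,510:]=b
cv2.imwrite('pics/p4.png',c[:,:,::-1]); print(monitor.observe()['force'],proj('scene',[.5275,.0189,.192]),proj('scene',[.5271,.0204,.1636]))
E
```

```text
[ 0.21607213 -0.44772552 -0.26463167] [242.32727473 174.83375313] [242.85803213 183.39824509]
```

View pics/p4.png

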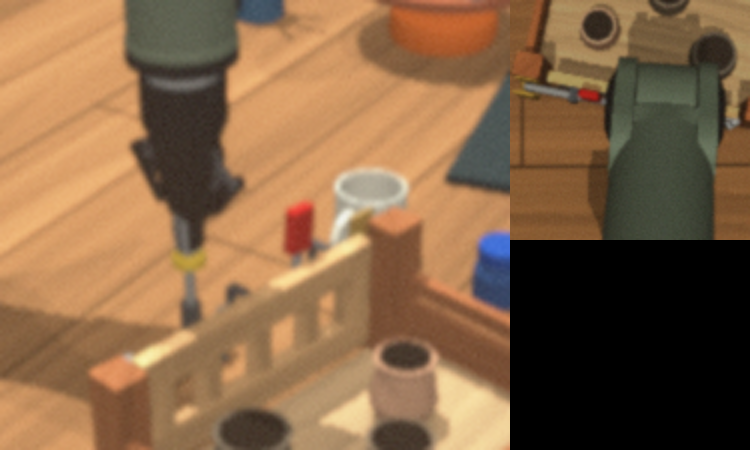

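```bash
python3 - <<'E'
from h import *
s=optics.grab_frame('scene'); o=cv2.imread('pics/scene0.png')[:,:,::-1].copy()
for i in(o,s):
    for r in range(168,196): pass
    print(blob(i,'yellow',(230,160,256,196)))
f=lambda i:cv2.resize(i[140:210,215:265],None,fx=8,fy=8,interpolation=cv2.INTER_CUBIC)
cv2.imwrite('pics/p5.png',np.hstack([f(o),f(s)])[:,:,::-1])
for z in(.25,.2,.192,.176,.1636): print(z,proj('scene',[.527,.0195,z]))
E
```

```text
(array([242.3880597 , 174.94029851]), 67, (np.int64(237), np.int64(247), np.int64(172), np.int64(178)))h.py:19: RuntimeWarning: Mean of empty slice.
  ys,xs=np.nonzero(m); return np.array([xs.mean()+x0,ys.mean()+y0]),len(xs),(xs.min()+x0,xs.max()+x0,ys.min()+y0,ys.max()+y0)
  ret = ret.dtype.type(ret / rcount)
Traceback (most recent call last):
  File "h.py", line 19, in blob
    ys,xs=np.nonzero(m); return np.array([xs.mean()+x0,ys.mean()+y0]),len(xs),(xs.min()+x0,xs.max()+x0,ys.min()+y0,ys.max()+y0)
                                                                               ~~~~~~^^
ValueError: zero-size array to reduction operation minimum which has no identity
```

```bash
python3 - <<'E'
from h import *
s=optics.grab_frame('scene'); o=cv2.imread('pics/scene0.png')[:,:,::-1].copy()
f=lambda i:cv2.resize(i[140:210,215:265],None,fx=8,fy=8,interpolation=cv2.INTER_CUBIC)
cv2.imwrite('pics/p5.png',np.hstack([f(o),f(s)])[:,:,::-1])
for z in(.25,.2,.192,.176,.1636): print(z,proj('scene',[.527,.0195,z]))
st=monitor.observe();print(st['position'],st['force'],st['clock'])
E
```

```text
0.25 [241.60850069 155.93458978]
0.2 [242.2123058  172.15087171]
0.192 [242.30658309 174.68285953]
0.176 [242.49326716 179.69659904]
0.1636 [242.63625758 183.53686608]
[0.52711575 0.02042855 0.17794089] [ 0.05008199 -0.2629821   0.51386336] 3.4
```

View pics/p5.png

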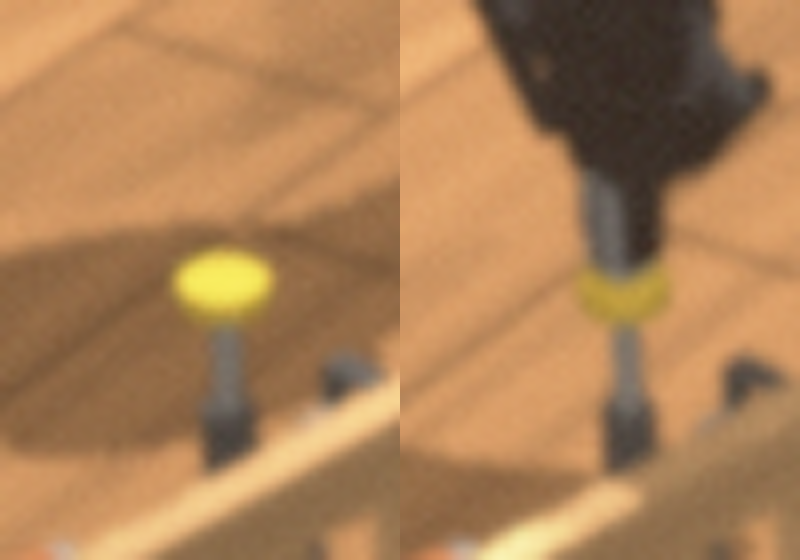

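The fingertips look to be just on or above the unpressed head (crop row 275, scene row about 174). The real tip is therefore higher than the reported TCP implies. I'll go on down in small steps, watching the force.

Request:
{"fn": "arm_command", "kwargs": {
  "delta_pos": [
    [0.1,0,0],
    [0.1,0,0]
  ],
  "rotation": [
    [0,0,0],
    [0,0,0]
  ]
}}

```text
clock: 3.6
position: [0.5276, 0.0205, 0.1723]
tool_rot: [0.415, 1.57, -1.361]
force: [-1.8, -0.9, 2.9]
grip_width: 0.0002
```

Request:
{"fn": "arm_command", "kwargs": {
  "delta_pos": [
    [0.1,0,0],
    [0.1,0,0]
  ],
  "rotation": [
    [0,0,0],
    [0,0,0]
  ]
}}

```text
clock: 3.8
position: [0.5276, 0.0205, 0.166]
tool_rot: [0.587, 1.57, -1.189]
force: [-1.0, 0.5, 3.2]
grip_width: -0.0002
```

Request:
{"fn": "arm_command", "kwargs": {
  "delta_pos": [
    [0.1,0,0],
    [0.1,0,0]
  ],
  "rotation": [
    [0,0,0],
    [0,0,0]
  ]
}}

```text
clock: 4.0
position: [0.5276, 0.0205, 0.1596]
tool_rot: [0.664, 1.57, -1.112]
force: [-1.1, 0.3, 3.9]
grip_width: 0.0003
```

Request:
{"fn": "arm_command", "kwargs": {
  "delta_pos": [
    [0.1,0,0],
    [0.1,0,0],
    [0.1,0,0]
  ],
  "rotation": [
    [0,0,0],
    [0,0,0],
    [0,0,0]
  ]
}}

```text
clock: 4.3
position: [0.5303, 0.0207, 0.1583]
tool_rot: [2.299, 1.562, 0.522]
force: [-30.5, 1.0, 82.5]
grip_width: 0.0
```

Request:
{"fn": "arm_command", "kwargs": {
  "delta_pos": [
    [0.1,0,0],
    [0.1,0,0]
  ],
  "rotation": [
    [0,0,0],
    [0,0,0]
  ]
}}

```text
clock: 4.5
position: [0.5301, 0.0208, 0.1583]
tool_rot: [2.553, 1.558, 0.775]
force: [-28.4, 0.3, 78.3]
grip_width: 0.0002
```

The plunger is at its stop: force rose from 3 to 4 N up to 80 N at reported z 0.158. So the real tip is about 32 mm higher than nominal, and I'll carry that offset forward. Now retreat and move above the handle.

Request:
{"fn": "arm_command", "kwargs": {
  "delta_pos": [
    [-0.3,0,0],
    [-0.9,0,0],
    [-0.9,0,0],
    [0,0,0]
  ],
  "rotation": [
    [0,0,0],
    [0,0,0],
    [0,0,0],
    [0,0,0]
  ],
  "gripper": -1
}}

```text
clock: 4.9
position: [0.5294, 0.0199, 0.2239]
tool_rot: [2.563, 1.557, 0.783]
force: [-0.0, 0.2, 0.4]
grip_width: 0.058
```

```bash
python3 -c "
from h import *
plan([.577,.1268,.215],-.2,6);print(tool()[1].round(3))"
```

```text
D [[0.06, 0.14, -0.64], [0.06, 0.14, -0.64], [0.05, 0.14, -0.64], [0.05, 0.14, -0.63], [0.05, 0.14, -0.63], [0.05, 0.14, -0.63]] 
W [-0.01, -0.02, -0.01] pos [0.5294 0.0199 0.2239] F [-0.   0.2  0.4] t 4.9 grip 0.058
[[ 0.01   0.978 -0.207]
 [ 0.01  -0.207 -0.978]
 [-1.     0.007 -0.011]]
```

Request:
{"fn": "arm_command", "kwargs": {
  "delta_pos": [
    [0,0.14,-0.64],
    [0,0.14,-0.64],
    [0,0.14,-0.64],
    [0,0.14,-0.63],
    [0,0.14,-0.63],
    [0,0.14,-0.63],
    [0,0,0]
  ],
  "rotation": [
    [0,-0.02,0],
    [0,-0.02,0],
    [0,-0.02,0],
    [0,-0.02,0],
    [0,-0.02,0],
    [0,-0.02,0],
    [0,0,0]
  ]
}}

```text
clock: 5.6
position: [0.5795, 0.1316, 0.2215]
tool_rot: [1.25, 1.564, -0.53]
force: [-0.0, 0.7, 0.1]
grip_width: 0.0852
```

```bash
cat > look.py <<'E'
from h import *
import sys
plan(eval(sys.argv[2]),float(sys.argv[3]),3)
s=optics.grab_frame('scene'); t=optics.grab_frame('top')
a=cv2.resize(s[100:240,190:340],None,fx=4,fy=4,interpolation=cv2.INTER_CUBIC)[:560]
b=cv2.resize(t[140:240,190:290],None,fx=2,fy=2)
c=np.zeros((560,800,3),np.uint8); c[:,:600]=a; c[:200,600:]=b
cv2.imwrite(sys.argv[1],c[:,:,::-1])
for n,i,bx in(('scene',s,(255,140,300,185)),('top',t,(200,170,290,225))):
    for col in('red','yellow'):
        try: print(n,col,blob(i,col,bx)[:2])
        except Exception: print(n,col,'none')
E
python3 -W ignore look.py pics/p6.png [.577,.1268,.19] -.2
```

```text
D [[0.35, -0.02, 0.06], [0.35, -0.02, 0.06], [0.35, -0.02, 0.06]] 
W [-0.03, 0.01, -0.02] pos [0.5795 0.1316 0.2215] F [-0.   0.7  0.1] t 5.6 grip 0.0852
scene red (array([279.40366972, 165.7706422 ]), 109)
scene yellow none
top red none
top yellow (array([266.10416667, 204.33333333]), 96)
```

View pics/p6.png

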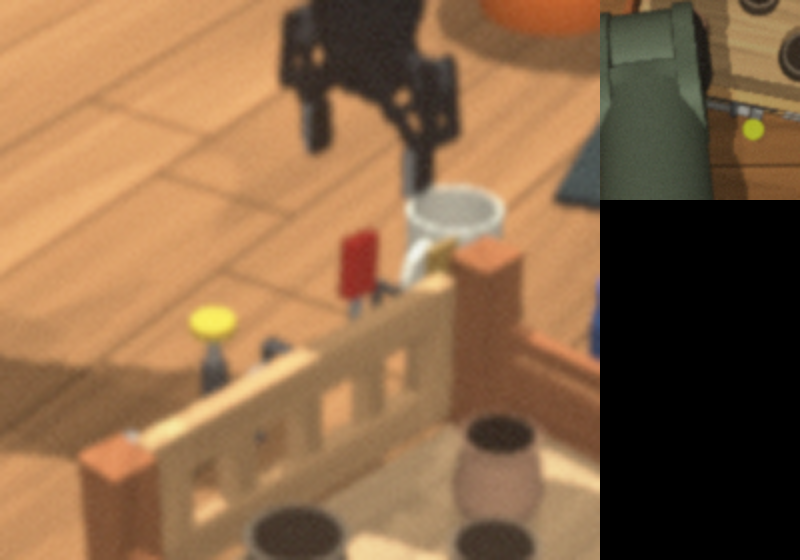

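The plunger is down (its head is now at scene row 180). The open fingertips, at scene (269,137) and (294,149), straddle above the red block. I'll check the xy bias.

```bash
python3 - <<'E'
from h import *
s,M=tool();p=s['position'];print(p,s['clock'])
for dz in(.0177,.03,.04):
    q=p+[0,0,dz]; print(dz,proj('scene',q).round(1),proj('scene',q+M[:,1]*.05).round(1),proj('scene',q-M[:,1]*.05).round(1))
for z in(.19,.17,.16): print(proj('scene',[.577,.1268,z]).round(1))
o,d=ray('scene',281.6,143); print([ (o+d*(z-o[2])/d[2]).round(4) for z in(.235,.252)])
plan([.577,.1268,.18],-.2,3)
E
```

```text
[0.5788521  0.12885855 0.22172474] 5.7
0.0177 [280.3 147.8] [293.7 154. ] [267.5 141.9]
0.03 [280.3 143.8] [293.8 150. ] [267.5 138. ]
0.04 [280.4 140.6] [293.9 146.7] [267.5 134.8]
[279.2 163.5]
[279.1 169.6]
[279.1 172.6]
[array([0.5627, 0.1617, 0.235 ]), array([0.5794, 0.1344, 0.252 ])]
D [[0.46, -0.02, 0.03], [0.46, -0.02, 0.03], [0.46, -0.02, 0.03]] 
W [-0.04, 0.01, -0.02] pos [0.5789 0.1289 0.2217] F [-0.5 -1.  -0.2] t 5.7 grip 0.0854
```

Consistent with a z offset of +30 mm and little xy bias. Descend to reported z ≈ 0.148.

Request:
{"fn": "arm_command", "kwargs": {
  "delta_pos": [
    [0.5,-0.03,0.04],
    [0.5,-0.02,0.04],
    [0.5,-0.02,0],
    [0.5,0,0],
    [0.3,0,0],
    [0,0,0]
  ],
  "rotation": [
    [-0.04,0,-0.02],
    [-0.04,0,-0.02],
    [0,0,0],
    [0,0,0],
    [0,0,0],
    [0,0,0]
  ]
}}

```text
clock: 6.3
position: [0.5758, 0.1219, 0.1502]
tool_rot: [0.536, 1.566, -1.243]
force: [0.5, 0.1, 0.2]
grip_width: 0.0851
```

```bash
python3 -W ignore look.py pics/p7.png [.577,.1268,.148] -.2
```

```text
D [[0.02, 0.0, -0.06], [0.02, 0.0, -0.06], [0.02, 0.0, -0.06]] 
W [-0.03, 0.01, -0.01] pos [0.5758 0.1219 0.1502] F [0.5 0.1 0.2] t 6.3 grip 0.0851
scene red (array([279.34234234, 165.81981982]), 111)
scene yellow none
top red none
top yellow (array([266.10416667, 204.33333333]), 96)
```

View pics/p7.png

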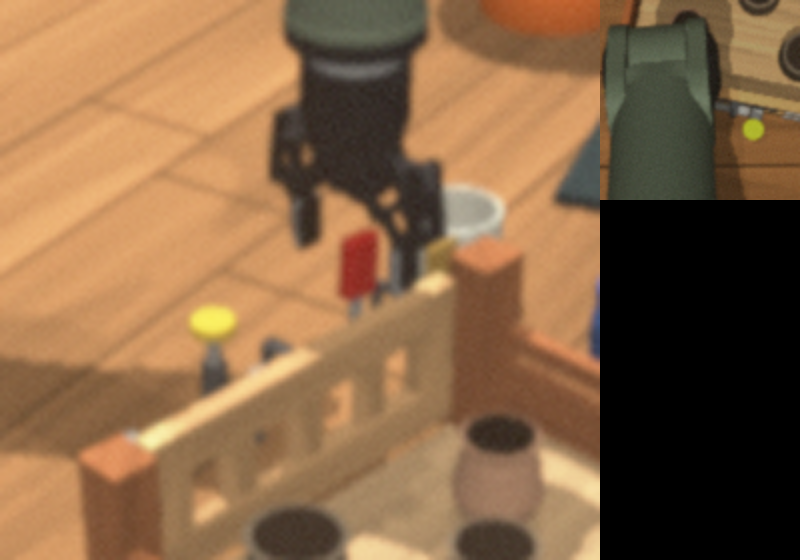

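The fingertips at crop (305,245) and (403,285) straddle the red block at (358,265). Make a small y correction, then close.

Request:
{"fn": "arm_command", "kwargs": {
  "delta_pos": [
    [0,0,-0.12],
    [0,0,0],
    [0,0,0],
    [0,0,0],
    [0,0,0],
    [0,0,0],
    [0,0,0]
  ],
  "rotation": [
    [0,0,0],
    [0,0,0],
    [0,0,0],
    [0,0,0],
    [0,0,0],
    [0,0,0],
    [0,0,0]
  ],
  "gripper": 1,
  "grip_force": 50
}}

```text
clock: 7.1
position: [0.5779, 0.1265, 0.1537]
tool_rot: [1.305, 1.565, -0.474]
force: [-1.0, -0.1, 1.1]
grip_width: 0.0135
```

Request:
{"fn": "arm_command", "kwargs": {
  "delta_pos": [
    [-0.12,0,0.05],
    [-0.12,0,0.05],
    [-0.12,0,0.05],
    [0,0,0]
  ],
  "rotation": [
    [0,0.25,0],
    [0,0.25,0],
    [0,0.25,0],
    [0,0,0]
  ]
}}

```text
clock: 7.5
position: [0.5764, 0.1216, 0.1645]
tool_rot: [3.077, 1.487, 1.298]
force: [-0.5, 0.0, -7.3]
grip_width: 0.0136
```

```bash
python3 -W ignore look.py pics/p8.png [.577,.1268,.163] -.2; python3 -c "
from h import *
print(tool()[1].round(3))"
```

```text
D [[0.02, -0.01, -0.06], [0.02, -0.01, -0.06], [0.02, -0.01, -0.06]] 
W [-0.03, -0.27, -0.02] pos [0.5764 0.1216 0.1645] F [-0.5  0.  -7.3] t 7.5 grip 0.0136
scene red (array([274.92857143, 164.35714286]), 42)
scene yellow none
top red none
top yellow (array([267.10666667, 204.34666667]), 75)
[[ 0.022  0.979 -0.205]
 [ 0.079 -0.206 -0.975]
 [-0.997  0.005 -0.082]]
```

View pics/p8.png

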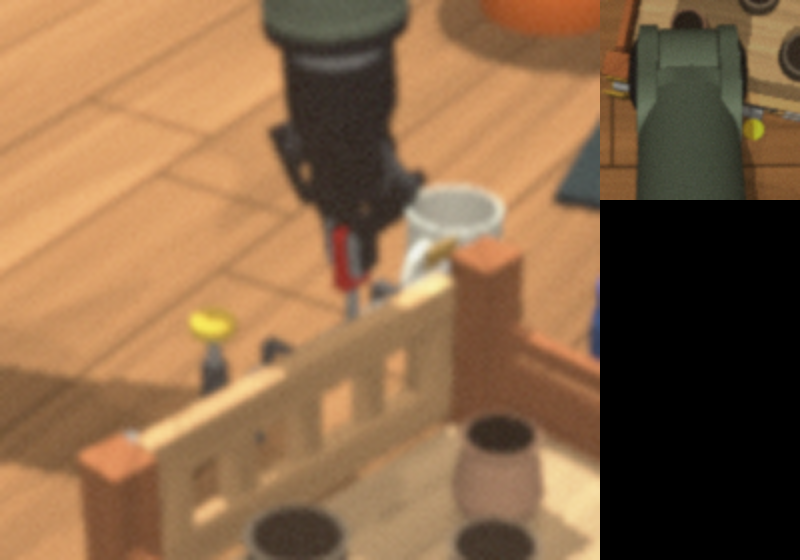

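Request:
{"fn": "arm_command", "kwargs": {
  "delta_pos": [
    [-0.05,0,0.1],
    [-0.02,0,0.2],
    [-0.02,0,0.2]
  ],
  "rotation": [
    [0,0,0],
    [0,0,0],
    [0,0,0]
  ]
}}

```text
clock: 7.9
position: [0.5731, 0.1078, 0.1652]
tool_rot: [3.082, 1.489, 1.306]
force: [1.0, 2.3, -7.2]
grip_width: 0.013
```

Request:
{"fn": "arm_command", "kwargs": {
  "delta_pos": [
    [-0.02,0,0.2],
    [-0.02,0,0.2]
  ],
  "rotation": [
    [0,0,0],
    [0,0,0]
  ]
}}

```text
clock: 8.1
position: [0.5704, 0.0952, 0.1653]
tool_rot: [3.081, 1.489, 1.306]
force: [2.0, 1.7, -8.2]
grip_width: 0.0136
```

The bolt is past the lip and sliding at about 2 N of rubbing. Continue drawing.

Request:
{"fn": "arm_command", "kwargs": {
  "delta_pos": [
    [-0.02,0,0.2],
    [-0.02,0,0.2]
  ],
  "rotation": [
    [0,0,0],
    [0,0,0]
  ]
}}

```text
clock: 8.3
position: [0.5677, 0.0822, 0.1655]
tool_rot: [3.081, 1.489, 1.305]
force: [0.2, 2.4, -8.2]
grip_width: 0.013
```

Request:
{"fn": "arm_command", "kwargs": {
  "delta_pos": [
    [-0.01,0,0.13],
    [-0.01,0,0.1],
    [0,0,0]
  ],
  "rotation": [
    [0,0,0],
    [0,0,0],
    [0,0,0]
  ]
}}

```text
clock: 8.6
position: [0.5669, 0.0769, 0.1669]
tool_rot: [3.07, 1.484, 1.296]
force: [-1.6, -1.4, -8.3]
grip_width: 0.0133
```

Request:
{"fn": "arm_command", "kwargs": {
  "delta_pos": [
    [0,0,0.1],
    [0,0,0.1],
    [0,0,0]
  ],
  "rotation": [
    [0,0,0],
    [0,0,0],
    [0,0,0]
  ]
}}

```text
clock: 8.9
position: [0.5666, 0.076, 0.1682]
tool_rot: [3.063, 1.477, 1.291]
force: [-1.8, -1.7, -9.3]
grip_width: 0.0129
```

```bash
cat > swing.py <<'E'
from h import *
import sys
s,M=tool(); h=np.array([.5525,-.0943,0]); p=s['position']; dth=float(sys.argv[1]); r=p-h; r[2]=0
d=R.from_euler('z',dth).as_matrix()@r-r
print('D',(M.T@d/.03).round(3),'W',(M.T@[0,0,np.degrees(dth)/6]).round(3),'r',r.round(4),np.linalg.norm(r).round(4),'est gate',(np.arctan2(r[1],r[0])-np.arctan2(.98*.172+.199*.02,.199*.172-.98*.02)).round(3),s['force'])
print(p,s['clock'],M.round(3).tolist())
E
python3 swing.py .03
```

```text
D [-0.003 -0.169  0.022] W [-0.285  0.002 -0.027] r [0.0141 0.1703 0.    ] 0.1709 est gate 0.002 [-1.82793191 -1.74936953 -9.29612807]
[0.5666276  0.07603033 0.16821144] 8.9 [[0.026, 0.98, -0.198], [0.09, -0.199, -0.976], [-0.996, 0.007, -0.094]]
```

Radius 171 mm matches a fully drawn bolt (expected 173). Now swing.

Request:
{"fn": "arm_command", "kwargs": {
  "delta_pos": [
    [0,-0.18,0.02],
    [0,-0.18,0.02],
    [0,-0.18,0.02],
    [0,-0.18,0.02]
  ],
  "rotation": [
    [-0.29,0,-0.03],
    [-0.29,0,-0.03],
    [-0.29,0,-0.03],
    [-0.29,0,-0.03]
  ]
}}

```text
clock: 9.3
position: [0.5444, 0.0766, 0.1681]
tool_rot: [3.049, 1.478, 1.409]
force: [3.0, 2.1, -5.0]
grip_width: 0.0134
```

```bash
python3 swing.py .03
```

```text
D [-0.004 -0.17   0.022] W [-0.285  0.002 -0.027] r [-0.0081  0.1709  0.    ] 0.1711 est gate 0.132 [ 3.03289357  2.12917967 -4.99781518]
[0.54442806 0.07659991 0.16810196] 9.3 [[0.015, 0.998, -0.068], [0.092, -0.069, -0.993], [-0.996, 0.009, -0.093]]
```

Request:
{"fn": "arm_command", "kwargs": {
  "delta_pos": [
    [0,-0.18,0.02],
    [0,-0.18,0.02],
    [0,-0.18,0.02],
    [0,-0.18,0.02],
    [0,-0.18,0.02],
    [0,-0.18,0.02]
  ],
  "rotation": [
    [-0.29,0,-0.03],
    [-0.29,0,-0.03],
    [-0.29,0,-0.03],
    [-0.29,0,-0.03],
    [-0.29,0,-0.03],
    [-0.29,0,-0.03]
  ]
}}

```text
clock: 9.9
position: [0.5101, 0.0718, 0.1679]
tool_rot: [3.042, 1.48, 1.603]
force: [4.0, 2.6, -6.2]
grip_width: 0.0135
```

Request:
{"fn": "arm_command", "kwargs": {
  "delta_pos": [
    [0,-0.05,0],
    [0,0,0],
    [0,0,0],
    [0,0,0],
    [0,0,0]
  ],
  "rotation": [
    [-0.1,0,0],
    [0,0,0],
    [0,0,0],
    [0,0,0],
    [0,0,0]
  ]
}}

```text
clock: 10.4
position: [0.5082, 0.0713, 0.1679]
tool_rot: [3.029, 1.48, 1.603]
force: [3.8, 3.0, -6.4]
grip_width: 0.0132
```

```bash
python3 swing.py .03;  python3 -W ignore - <<'E'
from h import *
s=optics.grab_frame('scene'); t=optics.grab_frame('top')
a=cv2.resize(s[100:250,190:340],None,fx=3.5,fy=3.5,interpolation=cv2.INTER_CUBIC)[:,:500]
b=cv2.resize(t[120:270,190:340],None,fx=2,fy=2)
c=np.zeros((525,800,3),np.uint8); c[:,:500]=a; c[:300,500:]=b
cv2.imwrite('pics/p9.png',c[:,:,::-1])
for th in(.25,.35,.45):
    g=-.2+th; print(th,proj('scene',[.5525-.293*np.sin(g),-.0943+.293*np.cos(g),.15]).round(1),proj('top',[.5525-.293*np.sin(g),-.0943+.293*np.cos(g),.15]).round(1))
for n,u,v,z in(('mug',152,211,.088),('white',351,211,.075),('blue',156,161,.068)): pass
o=cv2.imread('pics/top0.png')[:,:,::-1]
for n,(x0,y0,x1,y1) in dict(white=(335,195,368,228),blue=(140,145,172,177),mug=(134,193,182,229)).items(): print(n,np.abs(o[y0:y1,x0:x1].astype(int)-t[y0:y1,x0:x1]).mean().round(1))
E
```

```text
D [-0.004 -0.17   0.022] W [-0.285  0.003 -0.026] r [-0.0443  0.1656  0.    ] 0.1714 est gate 0.346 [ 3.84817107  3.00584719 -6.43931174]
[0.50821716 0.07126752 0.16786454] 10.4 [[-0.003, 0.99, 0.144], [0.091, 0.143, -0.986], [-0.996, 0.01, -0.09]]
0.25 [280.7 161.3] [206.5 201.8]
0.35 [271.9 159.1] [207.4 211.5]
0.45 [262.9 157.3] [209.4 221.1]
white 2.7
blue 2.7
mug 4.4
```

View pics/p9.png

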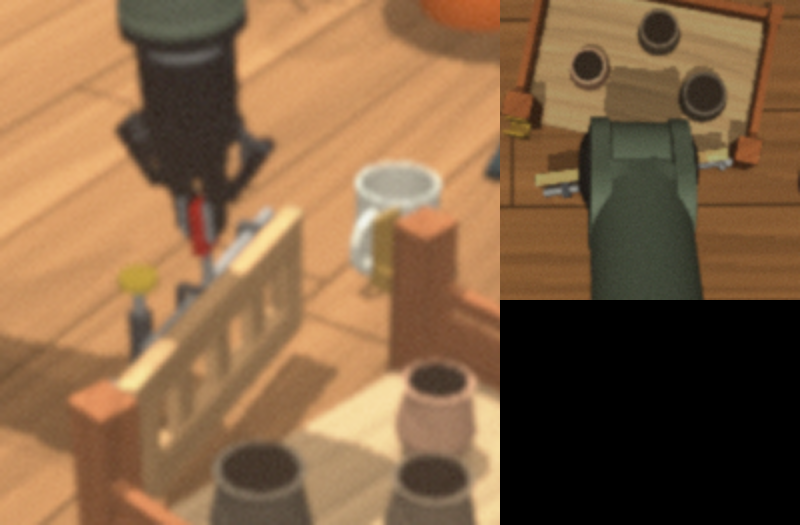

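The gate is open with its free edge at scene (275,159), which is about 0.32 rad. The handle is held and the bolt toe is drawn back. The jars and mug are unmoved. Hand in.

```bash
python3 -c "
from h import *
s=monitor.observe();print(s['clock'],s['qd'].round(4),s['force'].round(1),s['grip_width']);print(bot.job_done())"
```

```text
10.5 [ 0.0003 -0.0022  0.0006  0.0015  0.0008  0.0017  0.0008] [ 3.4  2.5 -6.7] 0.01339622237110478
the job is handed in; nothing more can be done
None
```

I pressed the plunger to its stop, lifted the bolt past the keeper's lip and drew it back, then swung the gate open. I handed the job in at 10.5 s still holding the red handle. No verdict was reported.

**Last checks**
- **Gate:** it stood about 0.35 rad open by the arm pose and roughly 0.32 rad by the camera. The arm was still.
- **Bolt:** the grip was 171 mm from the hinge, against 173 mm expected with the bolt fully drawn. In the last pull it stopped moving back.
- **Hold:** the fingers were closed on the handle at 13.4 mm, with about 4 N sideways and 6.7 N vertical force on the tool.
- **Jars and mug:** the top view showed no visible movement of any of them.

**What disagreed**
- **Tool height:** the reported tool height did not match the real one. The fingertips were about 30 mm higher than the stated 14 mm offset implies. I found this on the plunger and corrected for it when gripping.
- **Plunger force:** pressing onto the stop peaked at about 80 N vertical and 30 N sideways. That is below the 120 N wrist limit. It is above the 40 N limit for the arm or gripper body, but I took only the fingertips to be touching.

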